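# Raise the office blind with its spring-return switch

## Task

Among the white switch cases on the desk, find the one with the flat paddle lever: it works the window blind. Push that paddle well over towards the end of its case that carries the triangle mark, hold it over for at least a full second, then let it go so that it springs back upright. Do not work the ball-topped switch, and never push the paddle the other way.

Things in the scene. Friction and masses are not known exactly. Their poses are not given: they have to be found in the camera images.
- blind_box: Blind switch: white case fixed to the desk, 104 x 64 x 40 mm high (x, y, z), black triangle mark on its top near the +x end only. Origin: centre of the underside; +x towards the triangle, z up. Black paddle on the middle of the top: pivot 40 mm above the origin, axis along y; 8 mm thick (x), top 105 mm above the desk; 32 mm wide (y) over its upper 40 mm, below it a stem 9 x 14 mm.
- blind_paddle (a joint): Lean of the paddle, rad: 0 upright (sprung centre), positive leaning towards the triangle (+x of the case), stops at +0.7 and -0.7. A spring of 0.25 N m per rad brings it back (about 3 N when pushed 40 mm above the pivot to a lean of 0.5). Well over means a lean of 0.35 or more.
- screen_box: Bystander switch, to be left alone: the same white case with the same triangle, 104 x 64 x 40 mm, but with a thin steel stick and a 24 mm black ball on top (ball centre 93 mm above the desk). Origin: centre of the underside; +x towards its triangle, z up.
- screen_stick (a joint): Lean of the ball-topped stick, rad: 0 upright, sprung like the paddle, positive towards the triangle of its case; must not be worked either way.
Mind the look-alikes: they are no part of the job. What is shaped like the blind_box but pink or purple is not meant.

How it is judged (in metres and radians):
On the way:
1. the paddle is pushed towards the triangle (lean above 0.35 rad) and held there without a break for a second (0.8 s is enough) (value of joint blind_paddle above 0.35 rad), for 0.8 s.
At the end, for the whole second after the job is handed in: The paddle has sprung back and rests upright, and the ball-topped stick is upright too (each within 0.1 rad of its centre; the paddle moving slower than 0.2 rad/s) (value of joint blind_paddle between -0.1 and 0.1 rad and value of joint screen_stick between -0.1 and 0.1 rad and velocity of joint blind_paddle between -0.2 and 0.2 rad/s); the robot touches nothing.
It fails at once if the paddle pushed the wrong way, away from the triangle (beyond -0.3 rad) (value of joint blind_paddle below -0.3 rad).
It fails at once if the ball-topped switch worked (beyond 0.3 rad either way) (value of joint screen_stick above 0.3 rad or value of joint screen_stick below -0.3 rad).
It also fails if it takes over 35 s, if anything falls off the work surface, if the arm or the gripper's body presses on something with over 40 N, if the wrist force passes 120 N, or if a joint passes its speed limit or range.

## Robot

A 6-joint arm with a two-finger parallel gripper is mounted at the origin on the work surface. World frame = base frame: x ahead of the robot, y to its left, z up, the work surface at z = 0. Lengths are in mm, angles in degrees, forces in N, time in s.
With the tool pointing down it reaches from about 350 to 850 mm from the base axis. Payload 8.1 kg.
Tool frame: the origin (TCP) lies midway between the tips of the shut fingers; the grasp point (between the pads) lies 19 mm behind it (r.grip_point_offset is the distance from the TCP to the grasp point, in mm); z points along the fingers, y is the line along which they close (so a half turn about z gives the same grasp; the last joint's range is limited). The gripper opens to 85 mm and grips with 20 to 120 N. Pads are 22 mm wide; open, the fingers measure 114 mm over their backs; the gripper's body (76 mm by 85 mm) begins 54 mm behind the grasp point. The pads swing forward as they close: fully open they stand 13 mm farther back than shut.
Start: joints at [70.909, 7.471, 85.268, -0, 87.261, -4.893], TCP at [147.141, 581.683, 231.292] pointing down, gripper open.
Joint ranges: [-169.43, 169.43], [-51.17, 129.36], [1.28, 143.12], [-76.62, 256.62], [0, 156.53], [-152.29, 152.29]. Speed limits (degrees/s): [136.94, 136.94, 159.86, 180, 180, 180].

## Interface

Orientations are given as [roll, pitch, yaw] about the fixed x, y, z axes, in that order (R = Rz(yaw) Ry(pitch) Rx(roll)).
In Python, from bench import r gives the robot as it stands.
- The arm moves only by the shell command python3 -m inch 'ROWS' [FORCE]. ROWS is JSON, one flat list of numbers, 7 for each row, row after row: the shift along the world's x, y, z in m, then the turn, a rotation vector about the world's x, y, z in degrees, then the closure in counts, from 0 (fully open) to 255 (shut). A call has 1 to 10 rows; each row shifts and turns the commanded pose from where the row before left it; what a row does not reach is not made up. A row lasts 1/10 s, in which the tool goes at most 50 mm and 8.59 degrees, less where a joint would pass 70% of its speed; a pose out of reach is approached as far as the arm can. A call with a gripper value outside its range is refused whole. The fingers move at their own pace and stop on an object; FORCE is the grip in N (left out, the last holds). Time passes only in rows, so rows that do not move let the fingers close. It gives the time, the measured TCP pose, the force and the opening at its end, in the units of the state.
- r.sense(): the state, without advancing time (a new reading comes with each control period).
- r.snapshot(name): name is "scene" or "top" or "wrist"; returns (picture, depth): 480x640x3 uint8, red, green, blue; 480x640 float32, mm along the optical axis (not along the pixel's ray), 0 where there is no reading.
- r.get_calibration(name): a dict with "fovy" (degrees; the focal length in pixels is half the picture's height over the tangent of half this angle, whatever the lens; pixels are square), "cx", "cy" (the principal point, pixels), "k1" (the pictures are not rectified: a ray, as slopes to the right and down, at radius r is drawn at 1 + k1 r^2 times it, then the intrinsics apply), "position" and "rotation" of the camera in the world; the wrist camera has in their place "tool_from_camera" (4x4, takes a point from camera to tool coordinates, whose origin is the TCP and whose axes are the flange's). Camera axes: x right, y up, looking along -z (the intrinsics and any distortion apply to the point x, -y, -z); pixel columns grow to the right and rows downward; lengths in mm; the calibration is good to about 2 mm. A picture is of the moment at which its call begins: read the wrist's pose just before it. get_calibration takes no time and is no camera call.
- r.hand_in(): hands the job in, once; it reports no verdict.
The state is a dict: "time": time; "joint_pos": joint angles; "qd": joint speeds; "joint_efforts": joint torques, N m; "tool_pos": TCP position; "tcp_rot": TCP orientation; "ft_force": force on the tool from outside, world axes, zero at the start; "wrist_torque": the same for the moment, N m; "finger_gap": finger opening in mm.
Only numpy, scipy, OpenCV 4.12 (cv2) and the standard library are available. Lean on these libraries where they do the work, as an engineer would, in place of code of your own. Each camera call takes 0.05 s, during which the arm holds its last target. There are 200 camera calls.

## Working session

There is one attempt and no reset: what is moved stays moved. The work goes in short steps, Python scripts to look and compute and a shell command to move; the robot and the scene stay as the last step left them, time stands still between calls to the robot, and variables do not carry over. Pictures are saved under pics/ and viewed, on a budget of 10 in all, crops included, one or two more only if the job needs it, and the job is handed in when it is done.

```bash
mkdir -p pics
cat > h.py <<'E'
import numpy as np, cv2
from bench import r
from scipy.spatial.transform import Rotation as R
def cam(n):
    c=r.get_calibration(n)
    if 'tool_from_camera' in c:
        s=r.sense(); T=np.eye(4); T[:3,:3]=R.from_euler('xyz',s['tcp_rot'],degrees=True).as_matrix(); T[:3,3]=s['tool_pos']
        M=T@np.array(c['tool_from_camera']); return c,M[:3,:3],M[:3,3]
    return c,np.array(c['rotation']).reshape(3,3),np.array(c['position'])
def ray(C,u,v):
    c,Rm,p=C; f=240/np.tan(np.radians(c['fovy']/2))
    x,y=(u-c['cx'])/f,(v-c['cy'])/f
    a,b=x,y
    for _ in range(20):
        k=1+c['k1']*(a*a+b*b); a,b=x/k,y/k
    return p,Rm@np.array([a,-b,-1.])
def plane(C,u,v,z):
    p,d=ray(C,u,v); return p+d*(z-p[2])/d[2]
def depthpt(C,u,v,D):
    p,d=ray(C,u,v); return p+d*D
E
python3 - <<'E'
from h import *
print(r.sense())
for n in('scene','top'):
    C=cam(n); im,d=r.snapshot(n); cv2.imwrite(f'pics/{n}.png',im[...,::-1]); np.save(n+'.npy',d); print(n,C[0])
E
```

```text
{'time': 0.0, 'joint_pos': array([ 7.09090819e+01,  7.51533307e+00,  8.53287033e+01, -1.19353409e-04,
        8.72615479e+01, -4.89403630e+00]), 'qd': array([ 0.02500357,  0.00245118, -0.07805497,  0.02070073, -0.09770892,
       -0.03233629]), 'joint_efforts': array([ 5.44062971e-05, -5.69390774e+01, -5.00560248e+01, -1.31798633e-04,
        1.43406243e-02, -4.98820910e-06]), 'tool_pos': array([146.96296141, 581.16136966, 230.24760579]), 'tcp_rot': array([-1.79894790e+02, -8.88896144e-03,  1.65803116e+02]), 'ft_force': array([ 0.31540051,  0.8934112 , -0.26675038]), 'wrist_torque': array([-0.00633643,  0.00102867,  0.0005044 ]), 'finger_gap': 85.74213697323368}Traceback (most recent call last):
  File "<stdin>", line 4, in <module>
  File "h.py", line 9, in cam
    return c,np.array(c['rotation']).reshape(3,3),np.array(c['position'])
             ~~~~~~~~~~~~~~~~~~~~~~~~~~~~~~~^^^^^
ValueError: cannot reshape array of size 3 into shape (3,3)
```

Rotation is given as roll/pitch/yaw.

```bash
sed -i "s/np.array(c\['rotation'\]).reshape(3,3)/R.from_euler('xyz',c['rotation'],degrees=True).as_matrix()/" h.py
python3 - <<'E'
from h import *
for n in('scene','top'):
    C=cam(n); im,d=r.snapshot(n); cv2.imwrite(f'pics/{n}.png',im[...,::-1]); np.save(n+'.npy',d); print(n,C[0])
    print(depthpt(C,320,400,d[400,320]))
E
```

```text
scene {'fovy': 49.49295800419547, 'cx': 316.25583670842684, 'cy': 242.58069795981714, 'k1': -0.14853373663796546, 'position': array([775.00303978, 413.56290437, 749.39968654]), 'rotation': array([ 3.65234993e+01, -4.41031649e-02,  1.42737758e+02])}
[609.29841142 205.87545302  -1.63820763]
top {'fovy': 47.83888576970825, 'cx': 312.9262453831682, 'cy': 237.1799775441757, 'k1': -0.13564073154995174, 'position': array([ 313.10099545,   10.66837994, 1003.48765626]), 'rotation': array([  9.45393782,  -0.22346168, -90.37951303])}
[180.3948819   -5.25843752  -4.32503727]
```

View pics/scene.png

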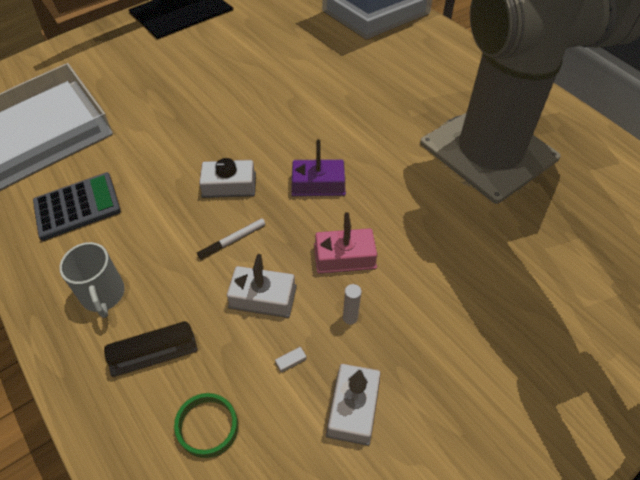

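View pics/top.png

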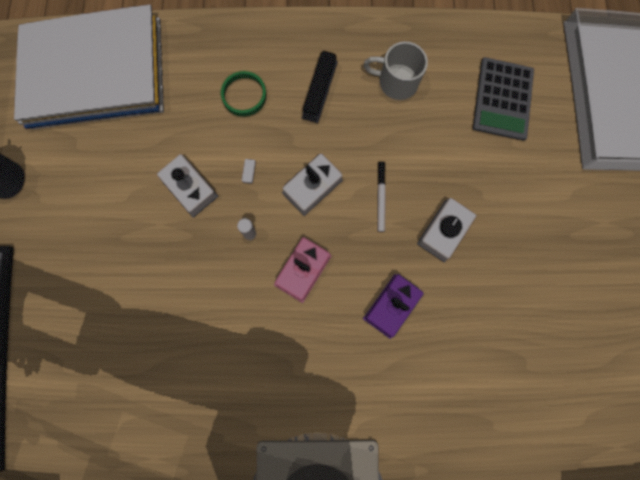

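Candidates, by pixels in the top view. White: (187,185) has a ball and a triangle, (313,183) has a slim lever and a triangle, (447,228) has a round knob. The pink (303,268) and purple (394,305) cases are look-alikes. The white one at (313,183), which is (262,287) in the scene view, fits. I'll confirm it in one enlarged crop and measure it.

Run:
```python
from h import *
t=cv2.imread('pics/top.png'); s=cv2.imread('pics/scene.png')
a=cv2.resize(t[130:240,140:490],None,fx=2.2,fy=2.2,interpolation=cv2.INTER_CUBIC)
b=cv2.resize(s[235:325,210:310],None,fx=3.5,fy=3.5,interpolation=cv2.INTER_CUBIC)
W=np.zeros((a.shape[0]+b.shape[0],max(a.shape[1],b.shape[1]),3),np.uint8);W[:a.shape[0],:a.shape[1]]=a;W[a.shape[0]:,:b.shape[1]]=b
cv2.imwrite('pics/crop.png',W)
C=cam('top'); d=np.load('top.npy'); print(C[0]['cy'])
g=cv2.cvtColor(t,cv2.COLOR_BGR2HSV)
# case top points from depth: height 30..50 near the two cases
for nm,(u0,v0) in dict(blind=(313,183),ball=(187,185),knob=(447,228)).items():
    P=[];TR=[]
    for v in range(v0-40,v0+41):
        for u in range(u0-40,u0+41):
            p=depthpt(C,u,v,d[v,u])
            if 28<p[2]<48 and d[v,u]>0: P.append(p)
            if g[v,u,2]<60 : 
                p=plane(C,u,v,40); TR.append((u,v,p[0],p[1]))
    P=np.array(P); rc=cv2.minAreaRect(P[:,:2].astype(np.float32)); print(nm,len(P),P[:,2].mean(),rc)
    m=((g[...,1]<60)&(g[...,2]>110)).astype(np.uint8); M=np.zeros_like(m); M[v0-40:v0+41,u0-40:u0+41]=m[v0-40:v0+41,u0-40:u0+41]
    n,l,st,ce=cv2.connectedComponentsWithStats(M); k=1+np.argmax(st[1:,4]); ys,xs=np.where(l==k)
    Q=np.array([plane(C,u,v,40)[:2] for u,v in zip(xs,ys)],np.float32); print(' white',cv2.minAreaRect(Q), st[k])
    q=np.array(TR); dk=np.zeros_like(m)
    for u,v,_,_ in TR: dk[int(v),int(u)]=1
    n,l,st,ce=cv2.connectedComponentsWithStats(dk)
    for i in range(1,n):
        if st[i,4]>12: print('  dark',ce[i],st[i,4],plane(C,*ce[i],40)[:2])
```

```text
237.1799775441757
blind 1572 39.12155533871223 ((578.09765625, 7.887336730957031), (60.9488525390625, 99.93635559082031), 43.270076751708984)
 white ((578.0615844726562, 6.925594329833984), (60.16657638549805, 99.165283203125), 43.22212219238281) [ 283  154   59   56 1314]
  dark [312.17721519 176.08860759] 158 [587.65720285   6.4724196 ]
  dark [324.66666667 168.90196078] 51 [601.31220283 -16.69874961]
ball 1493 39.219255552276046 ((578.4647216796875, 242.95635986328125), (100.697509765625, 60.868900299072266), 40.798431396484375)
 white ((577.5681762695312, 243.69711303710938), (99.52767944335938, 60.06785583496094), 40.622833251953125) [ 157  154   56   58 1198]
  dark [179.06666667 175.4       ] 150 [591.34579824 253.75339978]
  dark [194.7254902  194.52941176] 51 [554.42727054 222.9743301 ]
knob 1372 38.82287767581179 ((490.31829833984375, -243.576904296875), (61.703121185302734, 101.30351257324219), 54.58329391479492)
 white ((490.0345153808594, -243.90927124023438), (59.595726013183594, 99.6869888305664), 55.345333099365234) [ 423  198   53   61 1270]
  dark [425.8        229.46666667] 30 [ 486.52778791 -199.89114009]
  dark [449.87025316 226.66455696] 316 [ 491.51265615 -244.77399449]
```

View pics/crop.png

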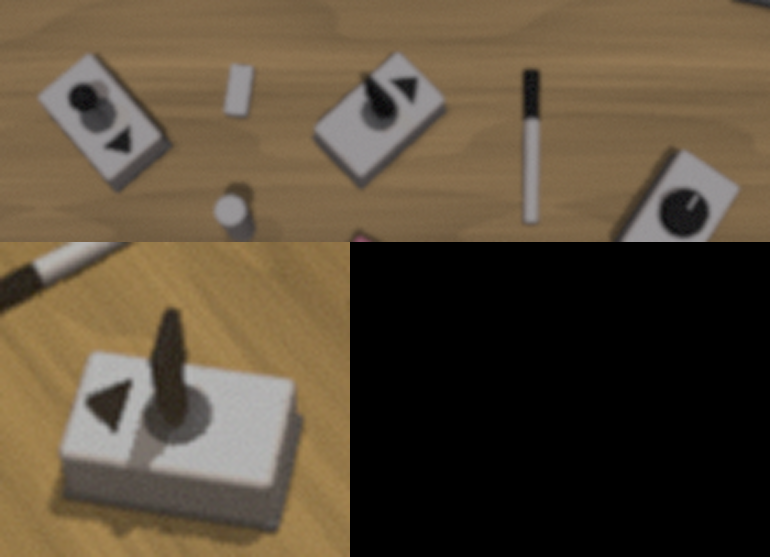

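Confirmed: the white case at (313,183) carries the flat paddle, and its triangle is at (324,169). In the world the case centre is about (578, 7) and its +x points along −46.8°. I'll go behind the paddle with the fingers shut, 70 mm back and tool x along the push axis.

```bash
python3 -m inch '[0.024,-0.032,0,0,0,-2,255, 0.024,-0.033,0,0,0,-2,255, 0.024,-0.033,0,0,0,-2,255, 0.024,-0.033,0,0,0,-2,255, 0.024,-0.033,0,0,0,-2,255, 0.024,-0.033,0,0,0,-2,255, 0.024,-0.033,0,0,0,-2,255, 0.024,-0.033,0,0,0,-2,255, 0.024,-0.033,0,0,0,-2,255, 0.024,-0.033,0,0,0,-2,255]' 20
python3 -m inch '[0.024,-0.033,0,0,0,-2,255, 0.024,-0.033,0,0,0,-2,255, 0.024,-0.033,0,0,0,-2,255, 0.024,-0.033,0,0,0,-2,255, 0.024,-0.033,0,0,0,-2,255, 0.023,-0.030,0,0,0,-2.6,255,0,0,0,0,0,0,255,0,0,0,0,0,0,255]'
python3 - <<'E'
from h import *
C=cam('wrist'); im,d=r.snapshot('wrist'); cv2.imwrite('pics/w1.png',im[...,::-1]); np.save('w1.npy',d)
s=r.sense(); print(s['tool_pos'],s['tcp_rot'],s['time'],s['finger_gap'])
E
```

```text
time: 1.1
tool_pos: [387.6, 251.1, 231.0]
tcp_rot: [-180.0, -0.0, 145.7]
ft_force: [0.6, -0.1, -0.2]
finger_gap: -0.1
time: 1.9
tool_pos: [530.0, 57.0, 230.6]
tcp_rot: [-179.9, -0.1, 133.1]
ft_force: [0.0, 0.3, -0.2]
finger_gap: -0.2
[529.69324601  57.76427191 230.69134157] [-1.79956835e+02 -6.92034048e-02  1.33188565e+02] 1.95 -0.16288738507388292
```

View pics/w1.png

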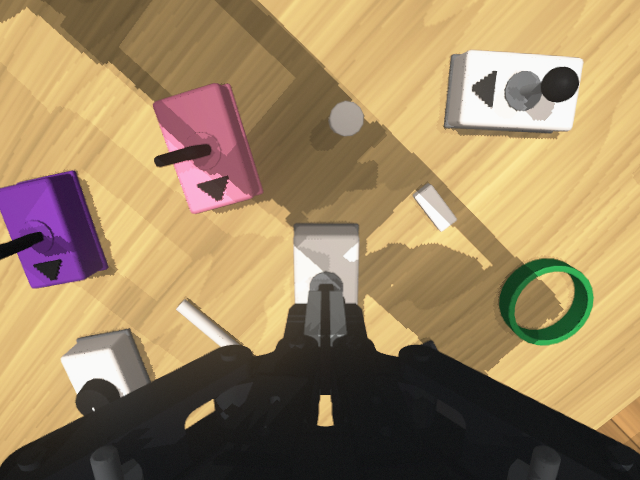

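The wrist picture shows the target case at (326,265), centred under the shut fingers at (325,310). The pink paddle at (185,155), the ball at (560,85) and the cylinder at (347,118) are all clear of them. I'll descend to z≈80 and approach to just short of contact.

```bash
python3 -m inch '[0,0,-0.03,0,0,0,255,0,0,-0.03,0,0,0,255,0,0,-0.03,0,0,0,255,0,0,-0.03,0,0,0,255,0,0,-0.03,0,0,0,255,0.0069,-0.0073,0,0,0,0,255,0.0069,-0.0073,0,0,0,0,255,0.0069,-0.0073,0,0,0,0,255,0.0069,-0.0073,0,0,0,0,255,0,0,0,0,0,0,255]'
python3 - <<'E'
from h import *
C=cam('scene'); im,d=r.snapshot('scene'); cv2.imwrite('pics/s2.png',cv2.resize(im[180:340,180:380,::-1],None,fx=3.5,fy=3.5))
x=np.array([.685,-.729]);s=r.sense();q=s['tool_pos'][:2]-[578,7.5];print('case-frame TCP',q@x,q@[.729,.685],s['tool_pos'][2])
E
```

```text
time: 2.95
tool_pos: [560.0, 27.2, 83.2]
tcp_rot: [179.9, 0.1, 133.1]
ft_force: [-0.1, 0.4, 0.9]
finger_gap: -0.1
case-frame TCP -27.69080964591279 0.07228915516775662 82.56973628955119
```

View pics/s2.png

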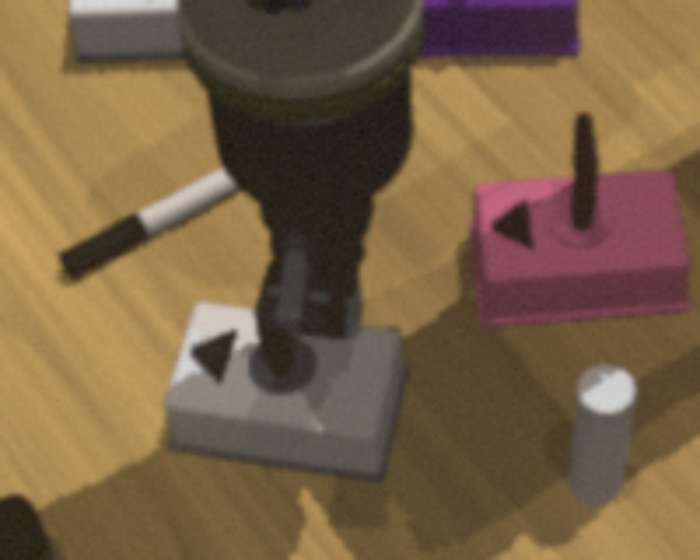

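In the crop the shut fingers at (335,310) stand behind the paddle at (280,320), on the side away from the triangle at (215,355). Now I'll push 40 mm.

```bash
python3 -m inch '[0.0034,-0.0036,0,0,0,0,255,0.0034,-0.0036,0,0,0,0,255,0.0034,-0.0036,0,0,0,0,255,0.0034,-0.0036,0,0,0,0,255,0.0034,-0.0036,0,0,0,0,255,0.0034,-0.0036,0,0,0,0,255,0.0034,-0.0036,0,0,0,0,255,0.0034,-0.0036,0,0,0,0,255,0,0,0,0,0,0,255]'
python3 - <<'E'
from h import *
im,d=r.snapshot('scene'); cv2.imwrite('pics/s3.png',cv2.resize(im[180:340,180:380,::-1],None,fx=3.5,fy=3.5))
x=np.array([.685,-.729]);s=r.sense();q=s['tool_pos'][:2]-[578,7.5];print('case-frame TCP',q@x,q@[.729,.685],s['tool_pos'][2],s['ft_force'],s['ft_force'][:2]@x,s['time'])
E
```

```text
time: 3.9
tool_pos: [585.1, -0.7, 81.1]
tcp_rot: [-180.0, -0.0, 133.2]
ft_force: [-2.4, 2.5, 0.4]
finger_gap: 0.2
case-frame TCP 10.693537980460889 -0.4146463748588497 81.23296556758211 [-2.18672693  0.8237426   0.89359421] -2.098416297542854 3.95
```

View pics/s3.png

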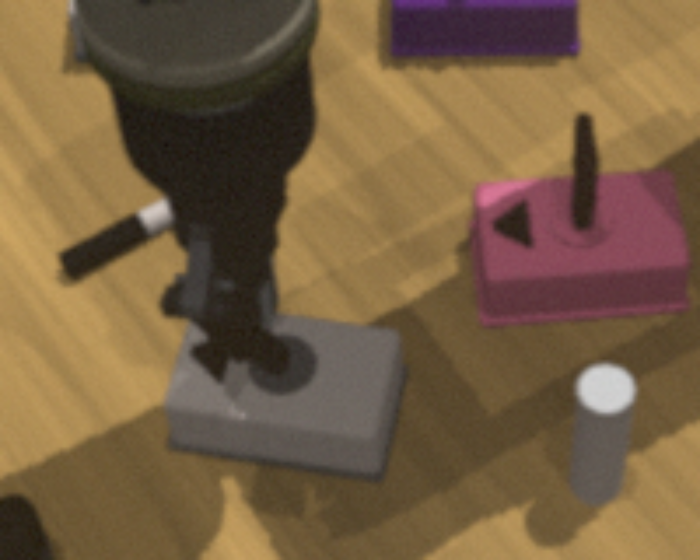

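The paddle leans well towards the triangle. Its top is at about (175,295) and its foot at (285,360), and the push force is about 3 N, so the lean is about 0.5 rad. I'll hold 2 s, then let it back gently and withdraw.

```bash
H='python3 -m inch'; python3 -m inch '[0,0,0,0,0,0,255,0,0,0,0,0,0,255,0,0,0,0,0,0,255,0,0,0,0,0,0,255,0,0,0,0,0,0,255,0,0,0,0,0,0,255,0,0,0,0,0,0,255,0,0,0,0,0,0,255,0,0,0,0,0,0,255,0,0,0,0,0,0,255]'
python3 -m inch '[0,0,0,0,0,0,255,0,0,0,0,0,0,255,0,0,0,0,0,0,255,0,0,0,0,0,0,255,0,0,0,0,0,0,255,0,0,0,0,0,0,255,0,0,0,0,0,0,255,0,0,0,0,0,0,255,0,0,0,0,0,0,255,0,0,0,0,0,0,255]'
python3 -m inch '[-0.0034,0.0036,0,0,0,0,255,-0.0034,0.0036,0,0,0,0,255,-0.0034,0.0036,0,0,0,0,255,-0.0034,0.0036,0,0,0,0,255,-0.0034,0.0036,0,0,0,0,255,-0.0034,0.0036,0,0,0,0,255,-0.0034,0.0036,0,0,0,0,255,-0.0034,0.0036,0,0,0,0,255,-0.0069,0.0073,0,0,0,0,255,-0.0069,0.0073,0,0,0,0,255]'
python3 -m inch '[-0.0137,0.0146,0,0,0,0,255,0,0,0.03,0,0,0,255,0,0,0.03,0,0,0,255,0,0,0.03,0,0,0,255,0,0,0.03,0,0,0,255,0,0,0.03,0,0,0,255,0,0,0,0,0,0,255,0,0,0,0,0,0,255,0,0,0,0,0,0,255,0,0,0,0,0,0,255]'
python3 - <<'E'
from h import *
im,d=r.snapshot('scene'); cv2.imwrite('pics/s4.png',im[...,::-1]); s=r.sense();print(s['tool_pos'],s['ft_force'],s['time'])
E
```

```text
time: 4.95
tool_pos: [585.0, -0.3, 81.3]
tcp_rot: [180.0, 0.0, 133.2]
ft_force: [-2.9, 0.3, 1.2]
finger_gap: 0.2
time: 5.95
tool_pos: [584.9, -0.3, 81.3]
tcp_rot: [-180.0, -0.0, 133.2]
ft_force: [-2.3, 0.4, 1.6]
finger_gap: -0.0
time: 6.95
tool_pos: [543.3, 43.6, 81.2]
tcp_rot: [-180.0, -0.0, 133.2]
ft_force: [-0.8, 0.5, -0.8]
finger_gap: 0.2
time: 7.95
tool_pos: [529.2, 57.8, 229.6]
tcp_rot: [-179.9, -0.1, 133.2]
ft_force: [0.4, 0.2, -0.6]
finger_gap: -0.1
[529.37889131  57.75446013 229.75528516] [-0.42475402 -0.61882907  0.68878457] 8.0
```

View pics/s4.png

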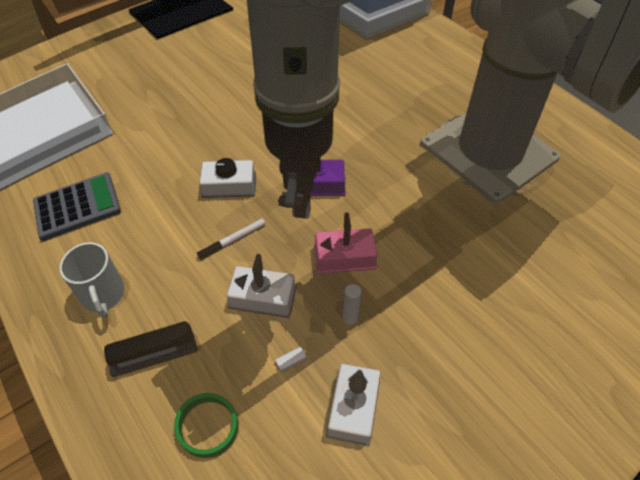

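The paddle is upright again at (258,270), the ball stick is undisturbed at (358,385), and the arm is clear. Before handing in, I'll check the held lean numerically from picture s3.

Run:
```python
from h import *
C=cam('scene'); x=np.array([.685,-.729,0]);y=np.array([.729,.685,0]);o=np.array([578,7.5,0])
for name,u,v in(('held top',175/3.5+180,295/3.5+180),('upright top',258,255)):
  for yc in(-16,0,16):
    p,d=ray(C,u,v); t=(yc-(p-o)@y)/(d@y); q=p+d*t-o; print(name,yc,q@x,q[2],np.arctan2(q@x,q[2]-40), np.hypot(q@x,q[2]-40))
```

```text
held top -16 52.11860798514757 60.441050101182896 1.1970299239787672 55.983799688379115
held top 0 44.32667310628335 85.62180906619608 0.7710005166906149 63.609774493734484
held top 16 36.53473822741918 110.80256803120915 0.47637236295733754 79.67302389868257
upright top -16 2.375878124548012 98.09819929418393 0.04087140497096943 58.14675879263968
upright top 0 -3.5980090158477616 121.90262657978644 -0.04390209783285856 81.9816193396182
upright top 16 -9.571896156243458 145.70705386538907 -0.09030487691307354 106.1395422683091
```

The paddle top sits at radius ≈65 mm, which puts the held lean at about 0.5–0.7 rad. Geometry gives 0.56 and force about 0.5, so all three are well above 0.35.

```bash
python3 -c "
from bench import r
print(r.hand_in())"
```

```text
the job is handed in; nothing more can be done
None
```

I pushed the flat paddle on the white blind switch towards its triangle end and held it there for about 2 s. I then eased it back at about 50 mm/s and withdrew the arm upward, and handed the job in at about 8 s of robot time; `hand_in` gives no verdict.

- **Held lean:** about 0.56 rad from the finger position and roughly 0.5 rad from the push force, which was noisy at 2–3.5 N. The picture gave a rough 0.5–0.75 rad. All three estimates are above the 0.35 needed, though none is a direct reading of the joint.
- **After release:** the last picture shows the paddle upright. The ball-topped switch was never approached and its stick stands upright. The tool is about 230 mm up, clear of everything, with no contact force.

No check failed or disagreed beyond that spread. I viewed 7 pictures.

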